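# Let a ratchet slide out onto a heatsink

### The job

The slide of the bench jig is held back by its ratchet. Throw the pawl over clear of the wheel, wind the wheel backwards (counter-clockwise seen from above) by its crank knob until you feel the slide's pad hold the heatsink firmly but lightly against the fence's stop plate, never pressing hard, and then swing the pawl back down onto the wheel's teeth. Let go of everything, and leave the two small parts lying on the jig where they are.

Things in the scene. Friction and masses are not known exactly. Their poses are not given: they have to be found in the camera images.
- ratchet_jig: fixed jig: dark steel base plate 12 mm thick, on it a grey gear case (top 40 mm above the table) that carries the ratchet wheel, and the slide coming out at its left. Origin on the table under the wheel's upright axis; x to the far side, y to the left along the slide's travel (turned up to 0.3 rad about z), z up
- wheel: flat steel ratchet wheel, 122 mm across, top face 56 mm above the table with a ring of 16 saw teeth 7 mm high. Origin as the jig's. 1 rad counter-clockwise pushes the slide 40 mm to +y; at most 1.4 rad. Stiff (4 to 7 N drag at the knob), stays where left, even with the pad pressing. The pawl, when down, stops it turning counter-clockwise: do not force it
- knob (a point): on the axis of the crank knob, 97 mm above the table: a black upright round knob, 20 mm thick, from 73 to 117 mm above the table, 80 mm from the wheel's axis, at first on the robot's side. It goes round with the wheel; the heatsink is clamped after 0.6 to 1.2 rad. Each newton at the knob beyond the drag presses the pad with 2 N
- pawl (a joint): angle of the pawl, a dark steel lever on a level hinge at the left of the wheel: 0 = nose down in the teeth (up to 0.17 when resting on top of a tooth), grows as it is lifted, 1.9 = thrown right over against its stop, where its weight keeps it. Let go beyond about 1.5 it falls over to the stop, below that it falls back down
- pawl_tab (a point): grip point on the pawl's upright tab, 12 mm thick along the hinge axis, 16 mm wide; the tab ends 13 mm beyond it. With the pawl down it is 105 mm above the table, 34 mm level and 20 mm up from the hinge. Taken from above, fingers closing along the hinge axis, it can be carried round the hinge (radius 39.4 mm), turning between the pads
- pawl_hinge (a point): centre of the pawl's hinge, 85 mm above the table. Its axis is level, 45 degrees from the jig's x towards its y. The pawl swings in the upright plane square to it: lifted, the tab goes from the jig's (+x, -y) side over the top to the (-x, +y) side. A 12 mm pillar, top 94 mm above the table, holds it on the side away from the wheel
- slide_bar: steel bar 16 mm square that comes out of the gear case to the jig's +y, with a rubber-faced pad plate 36 mm wide and 24 mm high at its end. Origin in the middle of the pad's face, 26 mm above the table. Driven only by the wheel
- fence: aluminium angle fixed across the base plate, its upright 72 mm wide, 30 mm high, 10 mm thick. Origin at the lower middle of the upright's face towards the pad. In front of that face is the fence's steel stop plate, 6 mm thick, on two screws that hold it anywhere from 0 to 8 mm off the face: differently each time and not measured, so the clamped position has to be felt
- heatsink: loose finned aluminium heatsink, 50 mm along the jig's x, 42 mm along its y, 23 mm high, on the base plate between pad and fence with gaps on both sides; the slide pushes it up to the fence's stop plate. Origin in the middle of its underside. Its fins bend: the pad has to press it with more than 2 N, never more than 25 N, and be left under 20 N
- relay_black: small loose black relay, 12 x 31 x 16 mm, lying on the base plate: leave alone
- terminal_grey: small loose grey terminal block, 18 x 41 x 24 mm, lying on the base plate: leave alone
There are look-alikes about, which are no part of the job. Of the things that look like the heatsink, the middle-sized one is meant.

How it is judged (in metres and radians):
On the way, in this order (a step that is already met when the one before it is completed fails the run):
1. the pawl is thrown over clear of the wheel (value of joint pawl above 1.6 rad), for 0.2 s.
2. with the pawl thrown over, the wheel is wound back until the pad presses the heatsink against the fence (its stop plate counts as the fence) (value of joint pawl above 1.5 rad and contact force between slide_bar and heatsink above 2 N and contact force between heatsink and fence above 1.5 N), for 0.2 s.
At the end, for the whole second after the job is handed in: the pawl is down on the teeth again (angle under 0.25 rad), the pad presses the heatsink with 2 to 20 N and the heatsink bears on the fence with over 1.5 N, flat on the base plate and at rest (value of joint pawl below 0.25 rad and contact force between slide_bar and heatsink between 2 and 20 N and contact force between heatsink and fence above 1.5 N and angle between heatsink's own z axis and vertical below 0.1 rad and linear speed of heatsink below 0.01 m/s); the robot touches nothing.
It fails at once if the pad presses the heatsink with more than 25 N (contact force between slide_bar and heatsink above 25 N).
It fails at once if the relay or the terminal block is moved by more than 15 mm (distance of any of relay_black, terminal_grey from where it was at the start of the episode above 0.015 m).
It also fails if it takes over 72 s, if anything falls off the work surface, if the arm or the gripper's body presses on something with over 40 N, if the wrist force passes 120 N, or if a joint passes its speed limit or range.

### The arm

A 7-joint arm with a two-finger parallel gripper is mounted at the origin on a cart in front of the work surface, level with it; the furniture and walls round the work are solid. World frame = base frame: x ahead of the robot, y to its left, z up, the work surface at z = 0. Lengths are in m, angles in degrees, forces in N, time in s.
With the tool pointing down it reaches from about 0.425 to 0.875 m from the base axis. Payload 4.7 kg.
Tool frame: the origin (TCP) lies between the finger pads; the fingertips stand 8 mm ahead of it and the grasp point (between the pads) lies 11 mm behind it (env.tip_extent is the distance from the TCP to the fingertips, in m); z points along the fingers, y is the line along which they close (so a half turn about z gives the same grasp; the last joint's range is limited). The gripper opens to 87 mm and grips with 3 to 60 N. Pads are 19 mm wide; open, the fingers measure 117 mm over their backs; the gripper's body (75 mm by 190 mm) begins 51 mm behind the grasp point.
Start: joints at [73.23, 18.392, -4.016, 83.108, 1.295, 78.541, -3.26], TCP at [0.196, -0.62, 0.191] pointing down, gripper open.
Joint ranges: [-163.93, 163.93], [-17.29, 119.83], [-79.2, 71.16], [3.27, 140.29], [-89.18, 269.18], [5.43, 117.66], [-154.24, 154.24]. Speed limits (degrees/s): [147.25, 147.25, 180, 180, 180, 180, 180].

### API

Orientations are given as [roll, pitch, yaw] about the fixed x, y, z axes, in that order (R = Rz(yaw) Ry(pitch) Rx(roll)).
In Python, from cell import sensors, vision, workorder, env gives the robot as it stands.
- The arm moves only by the tool drive_tool, never from a script. Its argument "moves" is a list of rows, each an object of numbers: "x", "y", "z": the shift along the tool's x, y, z in mm; "rx", "ry", "rz": the turn, a rotation vector about the tool's x, y, z in rad; "fingers": the closure, from -1 (fully open) to 1 (shut). In form: [{"x": .., "y": .., "z": .., "rx": .., "ry": .., "rz": .., "fingers": ..}, ...]. A call has 1 to 20 rows; each row is the pose to reach, as a shift and turn from the pose commanded when the call began, along the tool's axes at that moment; what a row does not reach only later rows make up. A row lasts 1/8 s, in which the tool goes at most 62.5 mm and 10.7 degrees, less where a joint would pass 70% of its speed; a pose out of reach is approached as far as the arm can. A call with a gripper value outside its range is refused whole. The fingers move at their own pace and stop on an object; "force" is the grip in N (left out, the last holds). Time passes only in rows, so rows that repeat a pose let the fingers close. It gives the time, the measured TCP pose, the force, the opening and the grip force at its end, in the units of the state.
- sensors.get_obs(): the state, without advancing time (a new reading comes with each control period).
- vision.read_camera(name): name is "side" or "top"; returns a dict with "image" (420x560x3 uint8, red, green, blue), "fx", "fy", "cx", "cy" (pixels), "k1" (the pictures are not rectified: a ray, as slopes to the right and down, at radius r is drawn at 1 + k1 r^2 times it, then the intrinsics apply), "R" (3x3) and "t" (3): a world point X has camera coordinates R X + t. Camera axes: x right, y down, z forward; pixel columns grow to the right and rows downward; lengths in m; the calibration is good to about 2 mm. A picture is of the moment at which its call begins. There is no depth.
- workorder.sign_off(): hands the job in; it is judged then, once.
The state is a dict: "time_s": time; "qpos": joint angles; "joint_velocities": joint speeds; "effort": joint torques, N m; "tool_pos": TCP position; "tool_rot": TCP orientation; "force": force on the tool from outside, world axes, zero at the start; "wrist_torque": the same for the moment, N m; "grip_width": finger opening in m; "grasp_force": force on a finger pad.
Only numpy, scipy, OpenCV 4.12 (cv2) and the standard library are available. Lean on these libraries where they do the work, as an engineer would, in place of code of your own. Each camera call takes 0.05 s, during which the arm holds its last target. There are 200 camera calls.

## Working session

There is one attempt and no reset: what is moved stays moved. The work goes in short steps, Python scripts to look and compute and a tool call to move; the robot and the scene stay as the last step left them, time stands still between calls to the robot, and variables do not carry over. Pictures are saved under pics/ and viewed, at most 10 in all, crops included, and the job is handed in when it is done.

Besides the shell and the picture viewer there is one more tool, called after ">>>" as name([rows], argument=value, ...), one row to a line, values as JSON. drive_tool: Moves the arm, as the interface text tells. Its arguments: {"type":"object","properties":{"moves":{"type":"array"},"force":{"type":"number"}},"required":["moves"]}

```bash
mkdir -p pics; ls
python3 - <<'E'
from cell import sensors, vision, env
import cv2,numpy as np
for n in("top","side"):
    c=vision.read_camera(n); cv2.imwrite(f"pics/{n}0.png",cv2.resize(c["image"][:,:,::-1],(800,600),interpolation=cv2.INTER_CUBIC))
    np.savez(f"{n}0.npz",**c); print(n,{k:np.round(c[k],3).tolist() for k in c if k!="image"})
print(sensors.get_obs(),env.tip_extent)
E
```

```text
pics
top {'fx': 509.494, 'fy': 509.494, 'cx': 281.397, 'cy': 205.31, 'k1': -0.106, 'R': [[-0.027, -0.999, -0.017], [-0.993, 0.029, -0.117], [0.118, 0.013, -0.993]], 't': [0.072, 0.55, 0.896]}
side {'fx': 538.307, 'fy': 538.307, 'cx': 270.44, 'cy': 203.53, 'k1': -0.202, 'R': [[-0.935, -0.355, -0.003], [-0.156, 0.419, -0.895], [0.319, -0.836, -0.447]], 't': [0.499, 0.141, 0.77]}
{'time_s': 0.1, 'qpos': array([73.22770439, 18.43524747, -4.01590224, 83.16866162,  1.29481371,
       78.54067105, -3.25950312]), 'joint_velocities': array([-0.05713483, -0.09845565,  0.01479985, -0.10781955,  0.03014729,
       -0.09661942, -0.03469374]), 'effort': array([ 1.98481735e-04, -4.92572665e+01, -4.05599149e-01, -3.13396955e+01,
       -6.41958090e-02,  3.94604774e-02,  6.51775986e-05]), 'tool_pos': array([ 0.19611285, -0.61912607,  0.18965948]), 'tool_rot': array([-1.79900644e+02,  5.18369529e-03,  1.75827228e+01]), 'force': array([-0.26371226, -0.46080716,  1.02225887]), 'wrist_torque': array([ 0.00533067,  0.04707384, -0.04199946]), 'grasp_force': 0.0, 'grip_width': 0.08700371491309454} 0.008
```

View pics/top0.png

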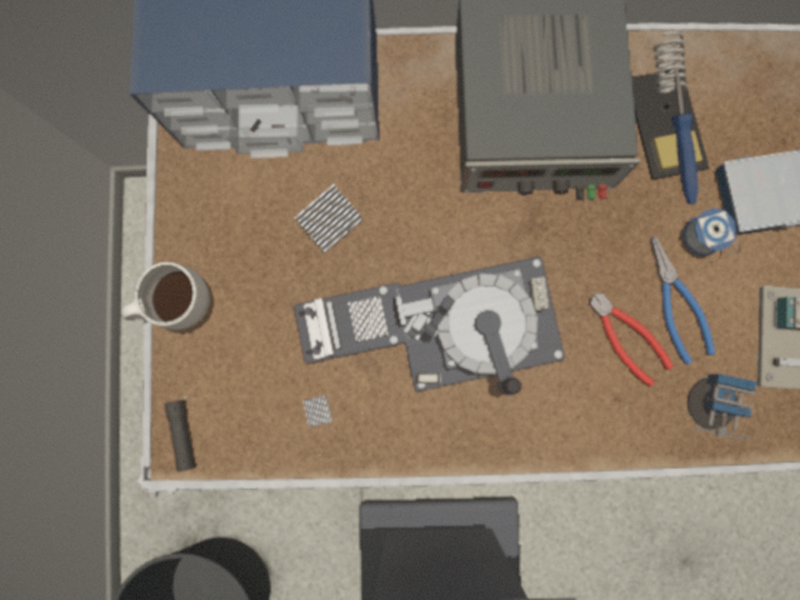

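View pics/side0.png

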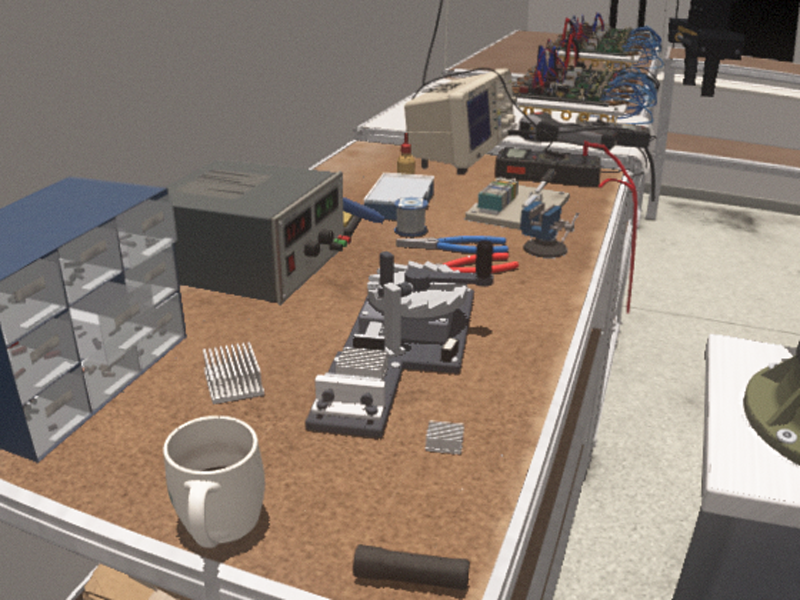

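The top view shows the jig: wheel about (488,322), knob (511,386) and pawl (430,320), all on the 800-scale. In the side view, the knob is at (484,260), with the pawl and its tab near (387,265). Next I crop and enlarge both.

```bash
cat > h.py <<'E'
import numpy as np,cv2
C={n:dict(np.load(f"{n}0.npz")) for n in("top","side")}
def ray(n,u,v):
    c=C[n];K=np.array([[c["fx"],0,c["cx"]],[0,c["fy"],c["cy"]],[0,0,1.]])
    p=cv2.undistortPoints(np.array([[[u,v]]],float),K,np.array([float(c["k1"]),0,0,0]))[0,0]
    d=c["R"].T@np.array([p[0],p[1],1]);return -c["R"].T@c["t"],d/np.linalg.norm(d)
def onz(n,u,v,z):
    o,d=ray(n,u,v);return o+d*(z-o[2])/d[2]
def tri(a,b):
    (o,d),(p,e)=ray("top",*a),ray("side",*b)
    s=np.linalg.lstsq(np.c_[d,-e],p-o,rcond=None)[0];A=o+d*s[0];B=p+e*s[1];return (A+B)/2,np.linalg.norm(A-B)
def proj(n,X):
    c=C[n];K=np.array([[c["fx"],0,c["cx"]],[0,c["fy"],c["cy"]],[0,0,1.]])
    return cv2.projectPoints(np.array([X],float),cv2.Rodrigues(c["R"])[0],c["t"],K,np.array([float(c["k1"]),0,0,0]))[0][0,0]
E
python3 - <<'E'
from h import *
a=C["top"]["image"][170:285,200:400,::-1];cv2.imwrite("pics/t1.png",cv2.resize(a,None,fx=4,fy=4,interpolation=cv2.INTER_CUBIC))
a=C["side"]["image"][165:305,205:365,::-1];cv2.imwrite("pics/s1.png",cv2.resize(a,None,fx=4,fy=4,interpolation=cv2.INTER_CUBIC))
E
```

```text
(no output)
```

View pics/t1.png

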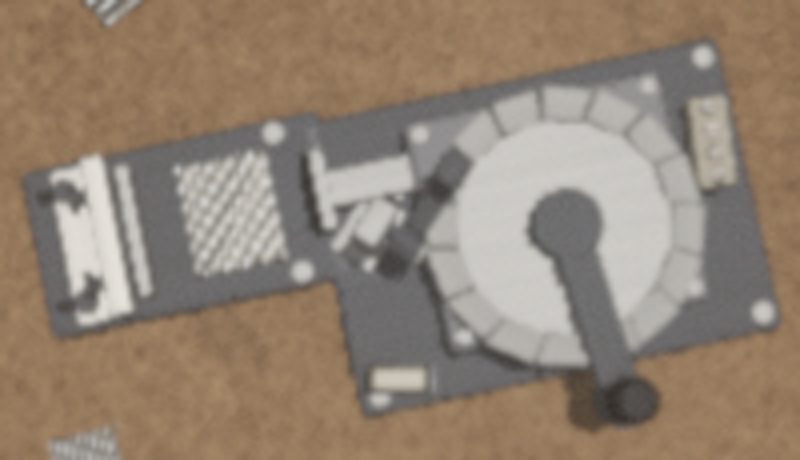

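View pics/s1.png

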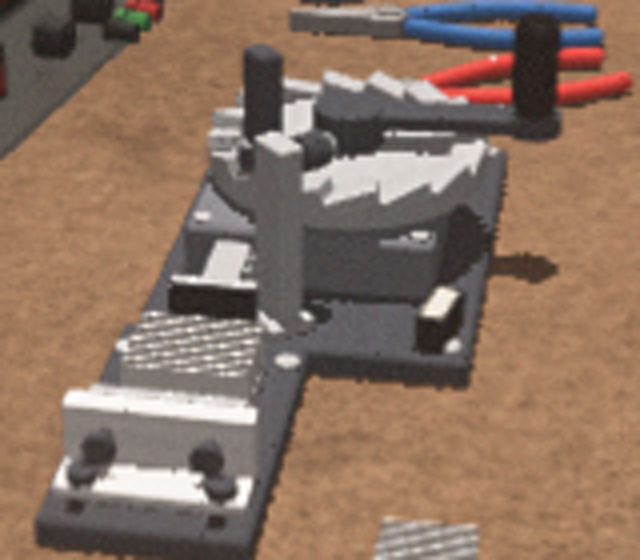

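In the top crop, the wheel centre is about (565,222), the knob top (633,400), the pawl tab (458,163) and its hinge end (398,252). The side crop shows the tab top at (263,52), the pillar top at (278,142) and the knob top at (538,20). Next I triangulate these.

Run:
```python
from h import *
T=lambda u,v:(200+(u+.5)/4-.5,170+(v+.5)/4-.5)
S=lambda u,v:(205+(u+.5)/4-.5,165+(v+.5)/4-.5)
# dark blobs via masks
g=C["top"]["image"].max(2)
def blob(n,g,x0,x1,y0,y1,th):
    m=(g[y0:y1,x0:x1]<th).astype(np.uint8);k,l,s,c=cv2.connectedComponentsWithStats(m)
    return [(s[i].tolist(),np.round(c[i],1).tolist()) for i in range(1,k) if s[i][4]>8]
print("top knob dark",[ (b[0],[b[1][0]+345,b[1][1]+255]) for b in blob("top",g,345,372,255,282,60)])
gs=C["side"]["image"].max(2)
print("side",[(b[0],b[1]) for b in blob("side",gs,260,350,165,205,60)])
for nm,a,b in [("knobtop",T(634,398),S(538,19)),("tabtop",T(459,162),S(263,51)),("hub",T(563,220),S(348,98)),("corner nearR table? lamp",T(302,271),S(287,360)),("heatsink NE?",T(265,152),S(140,315))]:
    X,e=tri(a,b);print(nm,X.round(4),"gap",round(e,4))
# jig yaw: base plate screws (on plate top z .012) & edges
P={k:onz("top",*T(*v),.012)[:2] for k,v in dict(tr=(703,56),br=(763,313),bl=(378,398),tl=(273,132),bm=(302,271)).items()}
print({k:v.round(4).tolist() for k,v in P.items()})
e=[onz("top",*T(*v),.012)[:2] for v in ((372,415),(776,327),(715,40),(315,118),(24,176),(55,338))]
f=lambda a,b:np.degrees(np.arctan2(*(b-a)[::-1]))
print("edges deg",f(e[1],e[0])-90,f(e[2],e[3])-90,f(e[5],e[4]),f(e[1],e[2]))
# wheel outline: centre at z~.056 by ellipse of visible rim points
pts=np.array([(557,88),(640,130),(703,215),(690,290),(615,350),(540,362),(470,325),(432,250),(500,110)])
Q=np.array([onz("top",*T(*p),.056)[:2] for p in pts])
s=np.linalg.lstsq(np.c_[2*Q,np.ones(len(Q))],(Q**2).sum(1),rcond=None)[0];print("wheel c",s[:2],"r",np.sqrt(s[2]+s[:2]@s[:2]))
```

```text
top knob dark [([7, 13, 3, 6, 13], [352.8, 270.5])]
side [([57, 4, 28, 31, 329], [77.3, 19.3]), ([6, 14, 9, 21, 146], [10.0, 23.4]), ([24, 28, 32, 10, 116], [36.1, 32.5]), ([21, 38, 7, 2, 10], [24.0, 38.6])]
knobtop [ 0.4331 -0.0669  0.1157] gap 0.0009
tabtop [0.5325 0.0014 0.1135] gap 0.0006
hub [ 0.5102 -0.0446  0.0756] gap 0.0011
corner nearR table? lamp [0.4954 0.0707 0.0123] gap 0.002
heatsink NE? [0.5507 0.0864 0.0303] gap 0.0051
{'tr': [0.5897, -0.1201], 'br': [0.4687, -0.1423], 'bl': [0.435, 0.037], 'tl': [0.5596, 0.0823], 'bm': [0.4944, 0.0704]}
edges deg 10.481826567077704 9.464529989786143 10.161562104248642 9.1742639179689
wheel c [ 0.50770855 -0.0475008 ] r 0.0598717620176788
```

>>> drive_tool([
  {"z": -40},
  {"x": 508,"y": -491,"z": -40,"rz": 0.918,"fingers": -0.1},
  {"x": 508,"y": -491,"z": -40,"rz": 0.918,"fingers": -0.1},
  {"x": 508,"y": -491,"z": -40,"rz": 0.918,"fingers": -0.1},
  {"x": 508,"y": -491,"z": -40,"rz": 0.918,"fingers": -0.1},
  {"x": 508,"y": -491,"z": -40,"rz": 0.918,"fingers": -0.1},
  {"x": 508,"y": -491,"z": -40,"rz": 0.918,"fingers": -0.1},
  {"x": 508,"y": -491,"z": -40,"rz": 0.918,"fingers": -0.1},
  {"x": 508,"y": -491,"z": -40,"rz": 0.918,"fingers": -0.1},
  {"x": 508,"y": -491,"z": -40,"rz": 0.918,"fingers": -0.1},
  {"x": 508,"y": -491,"z": -40,"rz": 0.918,"fingers": -0.1},
  {"x": 508,"y": -491,"z": -40,"rz": 0.918,"fingers": -0.1},
  {"x": 508,"y": -491,"z": -40,"rz": 0.918,"fingers": -0.1},
  {"x": 508,"y": -491,"z": 10,"rz": 0.918,"fingers": -0.1},
  {"x": 508,"y": -491,"z": 10,"rz": 0.918,"fingers": -0.1},
  {"x": 508,"y": -491,"z": 10,"rz": 0.918,"fingers": -0.1},
])

```text
invalid input at $.moves[0]: expected keys x, y, z, rx, ry, rz, fingers
```

Run:
```python
from h import *
from cell import sensors,vision
o=sensors.get_obs();print({k:np.round(o[k],4).tolist() for k in("time_s","qpos","tool_pos","tool_rot","force","grip_width")})
print("hinge proj crop top",(proj("top",[.5046,.0209,.085])-[200,170])*4+1.5,"side",(proj("side",[.5046,.0209,.085])-[205,165])*4+1.5)
a=vision.read_camera("side")["image"][135:305,205:365,::-1];b=vision.read_camera("top")["image"][155:325,230:390,::-1]
cv2.imwrite("pics/c2.png",cv2.resize(np.hstack([a,b]),None,fx=2.5,fy=2.5,interpolation=cv2.INTER_CUBIC))
```

```text
{'time_s': 0.1, 'qpos': [73.2277, 18.4352, -4.0159, 83.1687, 1.2948, 78.5407, -3.2595], 'tool_pos': [0.1961, -0.6191, 0.1897], 'tool_rot': [-179.9006, 0.0052, 17.5827], 'force': [-0.2637, -0.4608, 1.0223], 'grip_width': 0.087}
hinge proj crop top [412.2199811  234.58474737] side [310.97242522 143.02509553]
```

View pics/c2.png

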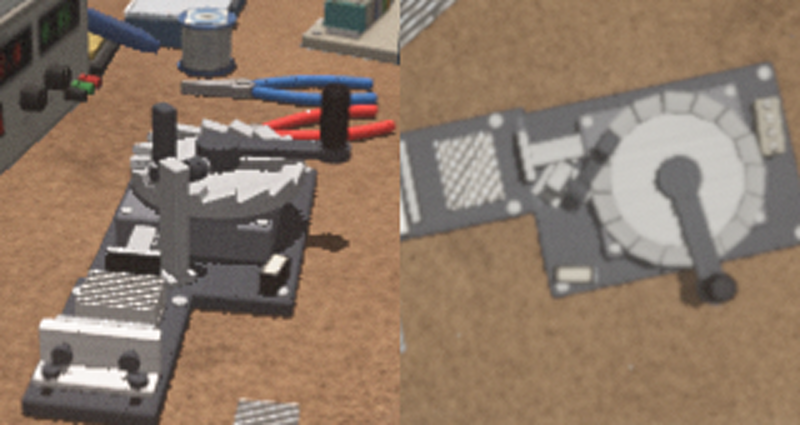

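The call was refused because every row needs all the keys, so nothing moved. The projected hinge falls on the dark hinge disc in the side crop (311,143), which confirms the geometry.

>>> drive_tool([
  {"x": 0,"y": 0,"z": -40,"rx": 0,"ry": 0,"rz": 0,"fingers": -0.1},
  {"x": 508,"y": -491,"z": -40,"rx": 0,"ry": 0,"rz": 0.918,"fingers": -0.1},
  {"x": 508,"y": -491,"z": -40,"rx": 0,"ry": 0,"rz": 0.918,"fingers": -0.1},
  {"x": 508,"y": -491,"z": -40,"rx": 0,"ry": 0,"rz": 0.918,"fingers": -0.1},
  {"x": 508,"y": -491,"z": -40,"rx": 0,"ry": 0,"rz": 0.918,"fingers": -0.1},
  {"x": 508,"y": -491,"z": -40,"rx": 0,"ry": 0,"rz": 0.918,"fingers": -0.1},
  {"x": 508,"y": -491,"z": -40,"rx": 0,"ry": 0,"rz": 0.918,"fingers": -0.1},
  {"x": 508,"y": -491,"z": -40,"rx": 0,"ry": 0,"rz": 0.918,"fingers": -0.1},
  {"x": 508,"y": -491,"z": -40,"rx": 0,"ry": 0,"rz": 0.918,"fingers": -0.1},
  {"x": 508,"y": -491,"z": -40,"rx": 0,"ry": 0,"rz": 0.918,"fingers": -0.1},
  {"x": 508,"y": -491,"z": -40,"rx": 0,"ry": 0,"rz": 0.918,"fingers": -0.1},
  {"x": 508,"y": -491,"z": -40,"rx": 0,"ry": 0,"rz": 0.918,"fingers": -0.1},
  {"x": 508,"y": -491,"z": -40,"rx": 0,"ry": 0,"rz": 0.918,"fingers": -0.1},
  {"x": 508,"y": -491,"z": -40,"rx": 0,"ry": 0,"rz": 0.918,"fingers": -0.1},
  {"x": 508,"y": -491,"z": 20,"rx": 0,"ry": 0,"rz": 0.918,"fingers": -0.1},
  {"x": 508,"y": -491,"z": 20,"rx": 0,"ry": 0,"rz": 0.918,"fingers": -0.1},
  {"x": 508,"y": -491,"z": 20,"rx": 0,"ry": 0,"rz": 0.918,"fingers": -0.1},
], force=10)

```text
time_s: 2.33
tool_pos: [0.5329, 0.0008, 0.1722]
tool_rot: [-180.0, -0.1, -35.1]
force: [-0.4, -1.1, 0.5]
grip_width: 0.0479
grasp_force: 0.0
```

Run:
```python
from h import *
from cell import sensors,vision
o=sensors.get_obs();print({k:np.round(o[k],4).tolist() for k in("time_s","qpos","tool_pos","tool_rot","force","grip_width")})
a=vision.read_camera("side")["image"][125:275,215:375,::-1];b=vision.read_camera("top")["image"][155:305,230:390,::-1]
cv2.imwrite("pics/c3.png",cv2.resize(np.hstack([a,b]),None,fx=2.5,fy=2.5,interpolation=cv2.INTER_CUBIC))
```

```text
{'time_s': 2.325, 'qpos': [32.1889, 7.1381, -37.6801, 100.2301, 4.5703, 74.0717, -131.6374], 'tool_pos': [0.5329, 0.0008, 0.1722], 'tool_rot': [-179.9736, -0.0902, -35.1115], 'force': [-0.4116, -1.1327, 0.5412], 'grip_width': 0.0479}
```

View pics/c3.png

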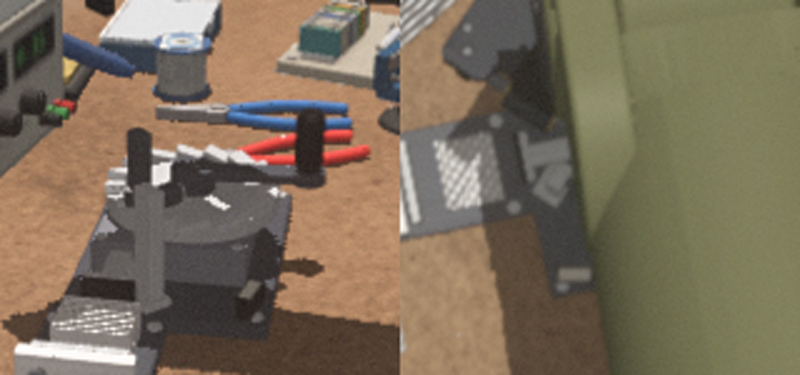

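The gripper is above the tab, and the jig looks undisturbed (tab at (140,155) in the left half). I'll descend and grip.

>>> drive_tool([
  {"x": 0,"y": 0,"z": 30,"rx": 0,"ry": 0,"rz": 0,"fingers": -0.1},
  {"x": 0,"y": 0,"z": 55,"rx": 0,"ry": 0,"rz": 0,"fingers": -0.1},
  {"x": 0,"y": 0,"z": 74,"rx": 0,"ry": 0,"rz": 0,"fingers": -0.1},
  {"x": 0,"y": 0,"z": 74,"rx": 0,"ry": 0,"rz": 0,"fingers": -0.1},
  {"x": 0,"y": 0,"z": 74,"rx": 0,"ry": 0,"rz": 0,"fingers": 1},
  {"x": 0,"y": 0,"z": 74,"rx": 0,"ry": 0,"rz": 0,"fingers": 1},
  {"x": 0,"y": 0,"z": 74,"rx": 0,"ry": 0,"rz": 0,"fingers": 1},
  {"x": 0,"y": 0,"z": 74,"rx": 0,"ry": 0,"rz": 0,"fingers": 1},
  {"x": 0,"y": 0,"z": 74,"rx": 0,"ry": 0,"rz": 0,"fingers": 1},
], force=8)

```text
time_s: 3.55
tool_pos: [0.5323, 0.0018, 0.0967]
tool_rot: [180.0, -0.0, -35.0]
force: [0.7, -0.4, -0.2]
grip_width: 0.0064
grasp_force: 0.0
```

Run:
```python
from h import *
from cell import sensors,vision
o=sensors.get_obs();print(o["grip_width"],o["grasp_force"],o["tool_pos"])
im=vision.read_camera("side")["image"];a=im[105:255,215:375,::-1]
cv2.imwrite("pics/c4.png",cv2.resize(a,None,fx=4,fy=4,interpolation=cv2.INTER_CUBIC))
print("tcp in crop",(proj("side",o["tool_pos"])-[215,105])*4+1.5)
```

```text
0.006378619994759107 0.0 [0.5322984  0.00177965 0.09671158]
tcp in crop [223.92701954 328.45698994]
```

View pics/c4.png

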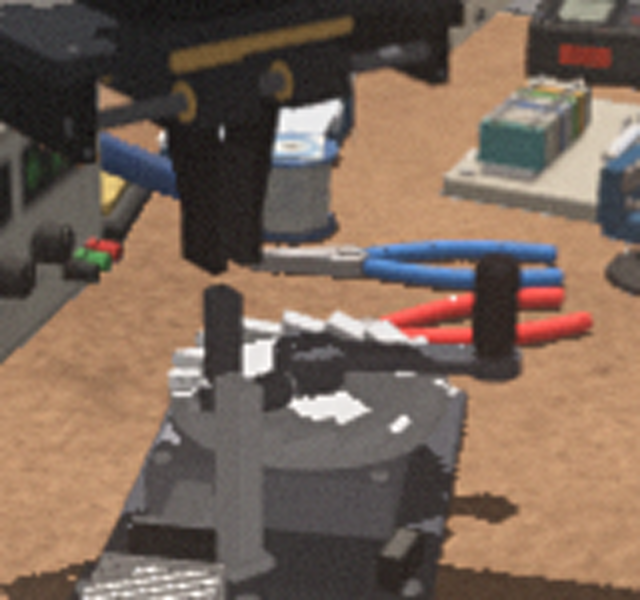

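The fingertips appear to end at (222,268), above the tab top at (222,290), though the reported TCP projects to (224,328). I'll resolve this before moving.

Run:
```python
from h import *
from cell import sensors
for crop in [(222,270)]:
    u,v=215+(crop[0]+.5)/4-.5,105+(crop[1]+.5)/4-.5
    for z in(.0887,.1,.11,.12,.13): print(z,onz("side",u,v,z).round(4))
for z in (.0887,.105,.118,.13): print(z,(proj("side",[.5323,.0018,z])-[215,105])*4+1.5)
print((proj("side",[.5325,.0014,.1135])-[215,105])*4+1.5, -C["side"]["R"].T@C["side"]["t"])
o=sensors.get_obs();print(o["qpos"],o["tool_rot"],o["force"],o["grip_width"])
```

```text
0.0887 [ 0.5617 -0.0731  0.0887]
0.1 [ 0.5523 -0.0484  0.1   ]
0.11 [ 0.5439 -0.0266  0.11  ]
0.12 [ 0.5356 -0.0048  0.12  ]
0.13 [0.5273 0.017  0.13  ]
0.0887 [223.9613744  345.90527357]
0.105 [223.8483224  310.30213456]
0.118 [223.7568201  281.50761218]
0.13 [223.67129938 254.61324374]
[223.67990758 291.0807625 ] [0.24237117 0.76182707 0.4716903 ]
[  31.13694407   11.04859936  -37.52231683  105.549205      7.35813911
   65.82302319 -133.9184589 ] [ 1.79996412e+02 -5.90740624e-03 -3.50224453e+01] [ 0.10245326  0.55109872 -0.08733752] 0.00392744891444147
```

Run:
```python
from h import *
for s in(-.051,.051):
    y=np.array([.302,-.953,0])*s
    for z in(.182,.216): print(s,z,proj("side",np.array([.196,-.619,z])+y).round(1))
im=C["side"]["image"][0:80,450:560,::-1]
from cell import vision
b=vision.read_camera("side")["image"][60:210,210:320,::-1]
t=np.zeros((150,110,3),np.uint8);t[:80]=im
cv2.imwrite("pics/c5.png",cv2.resize(np.hstack([t,b]),None,fx=3.6,fy=3.6,interpolation=cv2.INTER_CUBIC))
```

```text
-0.051 0.182 [493.   82.8]
-0.051 0.216 [494.9  68.9]
0.051 0.182 [480.4  73.1]
0.051 0.216 [482.   60.1]
```

View pics/c5.png

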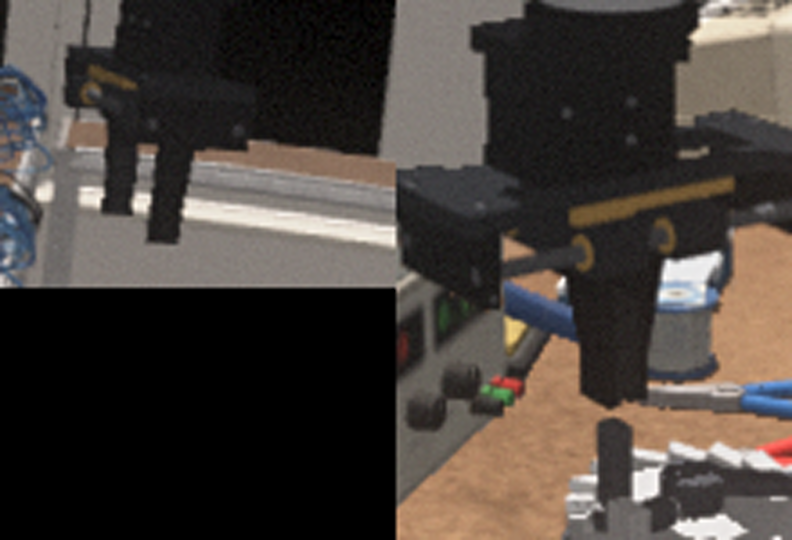

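Run:
```python
from h import *
for p in((445,45),(465,80),(520,60),(480,0)):
    u,v=230+(p[0]-400)/2.5,155+p[1]/2.5
    print(p,[onz("top",u,v,z)[:2].round(3).tolist() for z in(.22,.26)])
a=np.array([.574,.819]);b=np.array([.819,-.574]);t=np.array([.5329,.0008])
print("body end expected",[(t+.095*a+s*.0375*b).round(3).tolist() for s in(-1,0,1)])
```

```text
(445, 45) [[0.578, 0.102], [0.571, 0.099]]
(465, 80) [[0.557, 0.091], [0.551, 0.088]]
(520, 60) [[0.568, 0.058], [0.561, 0.058]]
(480, 0) [[0.605, 0.081], [0.596, 0.079]]
body end expected [[0.557, 0.1], [0.587, 0.079], [0.618, 0.057]]
```

The xy reading agrees in both views, but the real fingertips are about 34 mm higher than reported, at the start pose too. I'll open, go lower by that amount and watch the force and grip width.

>>> drive_tool([
  {"x": 0,"y": 0,"z": -5,"rx": 0,"ry": 0,"rz": 0,"fingers": -0.1},
  {"x": 0,"y": 0,"z": -5,"rx": 0,"ry": 0,"rz": 0,"fingers": -0.1},
  {"x": 0,"y": 0,"z": -5,"rx": 0,"ry": 0,"rz": 0,"fingers": -0.1},
  {"x": 0,"y": 0,"z": -5,"rx": 0,"ry": 0,"rz": 0,"fingers": -0.1},
  {"x": 0,"y": 0,"z": 10,"rx": 0,"ry": 0,"rz": 0,"fingers": -0.1},
  {"x": 0,"y": 0,"z": 20,"rx": 0,"ry": 0,"rz": 0,"fingers": -0.1},
  {"x": 0,"y": 0,"z": 32,"rx": 0,"ry": 0,"rz": 0,"fingers": -0.1},
  {"x": 0,"y": 0,"z": 32,"rx": 0,"ry": 0,"rz": 0,"fingers": 1},
  {"x": 0,"y": 0,"z": 32,"rx": 0,"ry": 0,"rz": 0,"fingers": 1},
  {"x": 0,"y": 0,"z": 32,"rx": 0,"ry": 0,"rz": 0,"fingers": 1},
  {"x": 0,"y": 0,"z": 32,"rx": 0,"ry": 0,"rz": 0,"fingers": 1},
  {"x": 0,"y": 0,"z": 32,"rx": 0,"ry": 0,"rz": 0,"fingers": 1},
  {"x": 0,"y": 0,"z": 32,"rx": 0,"ry": 0,"rz": 0,"fingers": 1},
], force=8)

```text
time_s: 5.28
tool_pos: [0.5335, 0.0031, 0.0651]
tool_rot: [-179.9, -0.1, -35.0]
force: [3.3, 3.4, -0.3]
grip_width: 0.0119
grasp_force: 8.0
```

Run:
```python
from h import *
from cell import sensors,vision
o=sensors.get_obs();print(o["grip_width"],o["grasp_force"],o["tool_pos"],o["force"])
b=vision.read_camera("side")["image"][90:240,200:320,::-1]
cv2.imwrite("pics/c6.png",cv2.resize(b,None,fx=4,fy=4,interpolation=cv2.INTER_CUBIC))
```

```text
0.011890414027731574 8.001216128468513 [0.53347226 0.00311599 0.06513664] [ 3.32312347  3.37852021 -0.31514123]
```

View pics/c6.png

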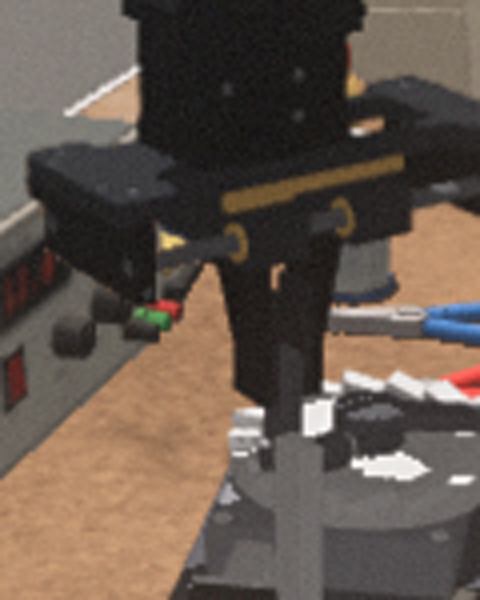

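The tab is gripped, with width 11.9 mm and 8 N. I'll carry it round the hinge.

>>> drive_tool([
  {"x": -2,"y": -2,"z": -3,"rx": 0,"ry": 0,"rz": 0,"fingers": 1},
  {"x": -7,"y": -2,"z": -7,"rx": 0,"ry": 0,"rz": 0,"fingers": 1},
  {"x": -11.5,"y": -2,"z": -10.5,"rx": 0,"ry": 0,"rz": 0,"fingers": 1},
  {"x": -16,"y": -2,"z": -13,"rx": 0,"ry": 0,"rz": 0,"fingers": 1},
  {"x": -21.5,"y": -2,"z": -15.3,"rx": 0,"ry": 0,"rz": 0,"fingers": 1},
  {"x": -27,"y": -2,"z": -16.6,"rx": 0,"ry": 0,"rz": 0,"fingers": 1},
  {"x": -32,"y": -2,"z": -17.2,"rx": 0,"ry": 0,"rz": 0,"fingers": 1},
  {"x": -38,"y": -2,"z": -17,"rx": 0,"ry": 0,"rz": 0,"fingers": 1},
  {"x": -43,"y": -2,"z": -16.3,"rx": 0,"ry": 0,"rz": 0,"fingers": 1},
  {"x": -48,"y": -2,"z": -15,"rx": 0,"ry": 0,"rz": 0,"fingers": 1},
  {"x": -53,"y": -2,"z": -12.5,"rx": 0,"ry": 0,"rz": 0,"fingers": 1},
  {"x": -58,"y": -2,"z": -9.6,"rx": 0,"ry": 0,"rz": 0,"fingers": 1},
  {"x": -62,"y": -2,"z": -6.5,"rx": 0,"ry": 0,"rz": 0,"fingers": 1},
  {"x": -66,"y": -2,"z": -3,"rx": 0,"ry": 0,"rz": 0,"fingers": 1},
  {"x": -66,"y": -2,"z": -3,"rx": 0,"ry": 0,"rz": 0,"fingers": 1},
  {"x": -66,"y": -2,"z": -3,"rx": 0,"ry": 0,"rz": 0,"fingers": 1},
])

```text
time_s: 7.32
tool_pos: [0.4779, 0.0415, 0.0668]
tool_rot: [179.9, 0.2, -35.0]
force: [-3.4, 0.1, 0.7]
grip_width: 0.0118
grasp_force: 8.0
```

>>> drive_tool([
  {"x": 0,"y": 0,"z": 0,"rx": 0,"ry": 0,"rz": 0,"fingers": -0.1},
  {"x": 0,"y": 0,"z": 0,"rx": 0,"ry": 0,"rz": 0,"fingers": -0.1},
  {"x": 0,"y": 0,"z": 0,"rx": 0,"ry": 0,"rz": 0,"fingers": -0.1},
  {"x": 0,"y": 0,"z": 0,"rx": 0,"ry": 0,"rz": 0,"fingers": -0.1},
  {"x": 0,"y": 0,"z": -40,"rx": 0,"ry": 0,"rz": 0,"fingers": -0.1},
  {"x": 0,"y": 0,"z": -80,"rx": 0,"ry": 0,"rz": 0,"fingers": -0.1},
  {"x": 0,"y": 0,"z": -80,"rx": 0,"ry": 0,"rz": 0,"fingers": -0.1},
  {"x": 0,"y": 0,"z": -80,"rx": 0,"ry": 0,"rz": 0,"fingers": -0.1},
])

```text
time_s: 8.32
tool_pos: [0.4791, 0.0412, 0.1472]
tool_rot: [180.0, 0.0, -35.0]
force: [-0.4, 0.4, 0.1]
grip_width: 0.0477
grasp_force: 0.0
```

Run:
```python
from h import *
from cell import sensors,vision
o=sensors.get_obs();print({k:np.round(o[k],4).tolist() for k in("time_s","qpos","tool_pos","tool_rot","force","grip_width")})
n=vision.read_camera("side");np.savez("side1.npz",**n)
im=n["image"].max(2)
h=np.array([.5046,.0209,.085]);b=np.array([.819,-.574,0])
for A in(0,1.57,1.7,1.9):
    a=np.arctan2(20,34)+A
    X=h+39.4e-3*(np.cos(a)*b+np.sin(a)*np.array([0,0,1]))
    u,v=proj("side",X).round().astype(int);print(A,(u,v),X.round(4),im[v-2:v+3,u-2:u+3].mean(),C["side"]["image"].max(2)[v-2:v+3,u-2:u+3].mean())
d=cv2.absdiff(n["image"],C["side"]["image"]).max(2)
print((im[165:215,250:310:2]//10)[::3])
```

```text
{'time_s': 8.325, 'qpos': [31.5055, 0.9334, -39.5423, 108.5492, 0.6481, 70.7539, -133.2764], 'tool_pos': [0.4791, 0.0412, 0.1472], 'tool_rot': [179.9722, 0.0039, -35.0295], 'force': [-0.3601, 0.3539, 0.0595], 'grip_width': 0.0477}
0 (np.int64(271), np.int64(182)) [0.5324 0.0014 0.105 ] 167.6 55.56
1.57 (np.int64(290), np.int64(186)) [0.4883 0.0324 0.119 ] 68.96 164.8
1.7 (np.int64(291), np.int64(188)) [0.4848 0.0348 0.1161] 64.72 124.84
1.9 (np.int64(294), np.int64(193)) [0.4801 0.0381 0.1107] 60.4 89.76
[[17 17 17 18 17 17 16 17 17 18 17 19 18 18 19  9  8  7  8  6  8  8  9 17
  19 18 18 18 18 19]
 [17 16 17 17 17 17 17 17 17 17 18 17 17 17 11 12 13 16 19 21 20 21 20 19
  20 13 14 13 15 17]
 [16 16 17 17 17 17 17 17 17 17 17 17 17 17  9  9  9  9  9  9  9  9  9  9
   9  9  9  9 14 17]
 [17 17 16 15 15 16 17 16 16 18 18 17 18 17  6  8  6  9 17 17 18 17 17 17
  10  9  9 10  9  8]
 [16 16 17 17 16 15 16 16 15 16 18 17 17 16  5  6  5  7 17 17 17 16 17 18
  17 17 17 17 17 18]
 [17 16 16 16 17 17 17 16 16 17 16 17 17 15  5  5  8 10  9 14 18 17 18 18
  18 17 17 17 18 18]
 [17 16 18 18 18 17 
[... 325 characters left out ...]
5  6  6  6  5
   6  9 11 11 11 11]
 [16 16 17 17 15 14 15 14  9 14 23 23 23 23 14  5  6  6  6  5  5  6  5  6
   6  6  6  6  7  6]
 [17 16 17 19 23 23 23 22 23 23 21 24 23 23 14  5  6  6 13  8  6  6  6  6
   6  9 22 23 24 23]
 [17 18 18 17 15 15 14 15 23 18 13 22 23 23 24 13  6  5  6 13  5  5  6  5
   5  8  9 10 10 10]
 [19 18 18 16 11 16 20 18 15 11 10 10 11 11 11  9  6  5  5 16 14 13 23 23
  23 23 23 23 23 23]
 [17 18 19 15 10 10 14 14 15 19 10 10 10 11 10  9  9 17 23 23 23 23 23 23
  23 23 23 23 23 23]
 [18 17 17 10  8 10 10 11 11 12 10 11 10 11 10 15 23 23 17 23 23 23 22 23
  23 23 23 23 23 14]
 [18 18 13 16 15  8 10 10 11 10 11 10 10 10 11 11 12 12 15 23 23 23 23 18
  11 23 23 12 11 11]]
```

The pawl is over: the tab has left its old spot, and dark pixels appear where 1.6 to 1.9 rad predicts. Next is the knob.

>>> drive_tool([
  {"x": 12,"y": 57,"z": 0,"rx": 0,"ry": 0,"rz": -0.3,"fingers": -0.1},
  {"x": 24,"y": 115,"z": 0,"rx": 0,"ry": 0,"rz": -0.89,"fingers": -0.1},
  {"x": 24,"y": 115,"z": 0,"rx": 0,"ry": 0,"rz": -0.89,"fingers": -0.1},
  {"x": 24,"y": 115,"z": 0,"rx": 0,"ry": 0,"rz": -0.89,"fingers": -0.1},
  {"x": 24,"y": 115,"z": 0,"rx": 0,"ry": 0,"rz": -0.89,"fingers": -0.1},
  {"x": 24,"y": 115,"z": 0,"rx": 0,"ry": 0,"rz": -0.89,"fingers": -0.1},
  {"x": 24,"y": 115,"z": 0,"rx": 0,"ry": 0,"rz": -0.89,"fingers": -0.1},
  {"x": 24,"y": 115,"z": 0,"rx": 0,"ry": 0,"rz": -0.89,"fingers": -0.1},
])

```text
time_s: 9.38
tool_pos: [0.4329, -0.0665, 0.1473]
tool_rot: [-180.0, 0.0, 15.9]
force: [1.0, -0.4, 0.3]
grip_width: 0.048
grasp_force: 0.0
```

>>> drive_tool([
  {"x": 0,"y": 0,"z": 40,"rx": 0,"ry": 0,"rz": 0,"fingers": -0.1},
  {"x": 0,"y": 0,"z": 70,"rx": 0,"ry": 0,"rz": 0,"fingers": -0.1},
  {"x": 0,"y": 0,"z": 87,"rx": 0,"ry": 0,"rz": 0,"fingers": -0.1},
  {"x": 0,"y": 0,"z": 87,"rx": 0,"ry": 0,"rz": 0,"fingers": -0.1},
  {"x": 0,"y": 0,"z": 87,"rx": 0,"ry": 0,"rz": 0,"fingers": 1},
  {"x": 0,"y": 0,"z": 87,"rx": 0,"ry": 0,"rz": 0,"fingers": 1},
  {"x": 0,"y": 0,"z": 87,"rx": 0,"ry": 0,"rz": 0,"fingers": 1},
  {"x": 0,"y": 0,"z": 87,"rx": 0,"ry": 0,"rz": 0,"fingers": 1},
  {"x": 0,"y": 0,"z": 87,"rx": 0,"ry": 0,"rz": 0,"fingers": 1},
], force=25)

```text
time_s: 10.5
tool_pos: [0.4335, -0.067, 0.0611]
tool_rot: [179.9, -0.0, 16.0]
force: [-0.4, -0.8, 3.2]
grip_width: 0.0195
grasp_force: 25.0
```

>>> drive_tool([
  {"x": 0.1,"y": 4,"z": 0,"rx": 0,"ry": 0,"rz": -0.05,"fingers": 1},
  {"x": 0.4,"y": 8,"z": 0,"rx": 0,"ry": 0,"rz": -0.1,"fingers": 1},
  {"x": 0.9,"y": 12,"z": 0,"rx": 0,"ry": 0,"rz": -0.15,"fingers": 1},
  {"x": 1.6,"y": 15.9,"z": 0,"rx": 0,"ry": 0,"rz": -0.2,"fingers": 1},
  {"x": 2.5,"y": 19.8,"z": 0,"rx": 0,"ry": 0,"rz": -0.25,"fingers": 1},
  {"x": 3.6,"y": 23.6,"z": 0,"rx": 0,"ry": 0,"rz": -0.3,"fingers": 1},
  {"x": 4.8,"y": 27.4,"z": 0,"rx": 0,"ry": 0,"rz": -0.35,"fingers": 1},
  {"x": 6.3,"y": 31.2,"z": 0,"rx": 0,"ry": 0,"rz": -0.4,"fingers": 1},
  {"x": 8,"y": 34.8,"z": 0,"rx": 0,"ry": 0,"rz": -0.45,"fingers": 1},
  {"x": 9.8,"y": 38.4,"z": 0,"rx": 0,"ry": 0,"rz": -0.5,"fingers": 1},
])

```text
time_s: 11.75
tool_pos: [0.4523, -0.1006, 0.0611]
tool_rot: [-179.9, 0.1, 44.7]
force: [-3.4, 1.3, 7.2]
grip_width: 0.0193
grasp_force: 25.0
```

```bash
cat > k.py <<'E'
import numpy as np
from cell import sensors
o=sensors.get_obs();p=o["tool_pos"];c=np.array([.4335,-.067])+.08*np.array([np.cos(np.radians(16)),np.sin(np.radians(16))])
d=p[:2]-c;r=np.hypot(*d);th=np.arctan2(d[1],d[0])%(2*np.pi)-np.radians(196)
t=np.array([-d[1],d[0]])/r;f=o["force"]
print("t",o["time_s"],"theta",th.round(4),"r",r.round(4),"Ftan",f[:2]@t,"Frad",f[:2]@d/r,"Fz",f[2],"yaw",o["tool_rot"][2],"q7",o["qpos"][6],"grip",o["grip_width"])
E
python3 k.py
```

```text
t 11.75 theta 0.4848 r 0.0804 Ftan -3.3035802218444332 Frad 1.5912428527244786 Fz 7.234951075230508 yaw 44.691919981228956 q7 -37.618304320769134 grip 0.019265106239680682
```

Run:
```python
from h import *
T=lambda u,v:(200+(u+.5)/4-.5,170+(v+.5)/4-.5)
y=np.array([-np.sin(np.radians(10)),np.cos(np.radians(10))])
f=lambda p,z:onz("top",*T(*p),z)[:2]@y
pad=[f(p,.038) for p in((307,150),(322,225))]
st=[f(p,z) for p in((128,165),(151,292)) for z in(.035,.042)]
hs=[f((173,170),.035),f((193,275),.035),f((268,155),.035),f((287,258),.035)]
print(np.round(pad,4),np.round(st,4),np.round(hs,4))
print("theta contact approx",[(s-np.mean(pad)-.042)/.04 for s in st])
# profile along jig y through middle of heatsink/pad, grey levels
im=C["top"]["image"].mean(2)
o=np.array([.5102,-.0446]);x=np.array([np.cos(np.radians(10)),np.sin(np.radians(10))])
for off in(-.01,.0,.012):
  ys=np.arange(.055,.16,.0025)
  print(off,[int(cv2.getRectSubPix(im.astype(np.float32),(1,1),tuple(map(float,proj("top",[*(o+off*x+s*y),.036]))))[0,0]) for s in ys])
```

```text
[-0.0301 -0.0299] [0.0512 0.0506 0.0519 0.0513] [ 0.0315  0.0318 -0.0122 -0.0114]
theta contact approx [np.float64(0.9795231548947397), np.float64(0.9635515880702967), np.float64(0.9981769544800854), np.float64(0.98206352766657)]
-0.01 [172, 128, 78, 75, 96, 108, 106, 98, 98, 103, 105, 108, 108, 109, 108, 105, 109, 106, 94, 102, 119, 119, 116, 116, 118, 120, 121, 119, 119, 119, 120, 123, 117, 115, 116, 123, 123, 120, 114, 114, 117, 120]
0.0 [155, 154, 146, 134, 103, 91, 80, 70, 66, 68, 80, 134, 181, 161, 113, 100, 113, 117, 113, 109, 105, 106, 122, 162, 181, 173, 138, 112, 107, 107, 107, 108, 105, 106, 106, 108, 106, 102, 105, 105, 104, 106]
0.012 [125, 103, 97, 90, 94, 103, 106, 100, 114, 159, 187, 193, 174, 132, 106, 142, 177, 183, 154, 117, 111, 109, 109, 106, 110, 109, 132, 150, 135, 155, 175, 154, 138, 172, 186, 163, 173, 193, 173, 162, 162, 153]
```

Contact is expected near θ = 0.95–1.0, so I'll go on to 0.8.

>>> drive_tool([
  {"x": 0.1,"y": 4,"z": 0,"rx": 0,"ry": 0,"rz": -0.05,"fingers": 1},
  {"x": 0.4,"y": 8,"z": 0,"rx": 0,"ry": 0,"rz": -0.1,"fingers": 1},
  {"x": 0.9,"y": 12,"z": 0,"rx": 0,"ry": 0,"rz": -0.15,"fingers": 1},
  {"x": 1.6,"y": 15.9,"z": 0,"rx": 0,"ry": 0,"rz": -0.2,"fingers": 1},
  {"x": 2.5,"y": 19.8,"z": 0,"rx": 0,"ry": 0,"rz": -0.25,"fingers": 1},
  {"x": 3.0,"y": 21.7,"z": 0,"rx": 0,"ry": 0,"rz": -0.275,"fingers": 1},
  {"x": 3.6,"y": 23.6,"z": 0,"rx": 0,"ry": 0,"rz": -0.3,"fingers": 1},
])

```text
time_s: 12.62
tool_pos: [0.4712, -0.1153, 0.0611]
tool_rot: [-179.9, 0.1, 61.8]
force: [-3.3, -0.7, 7.0]
grip_width: 0.0191
grasp_force: 25.0
```

```bash
python3 k.py
```

```text
t 12.625 theta 0.783 r 0.0805 Ftan -2.521239592162253 Frad 2.168000599246391 Fz 7.013207059486796 yaw 61.826921792003134 q7 -20.609849532162723 grip 0.019088454857537462
```

>>> drive_tool([
  {"x": 0,"y": 1,"z": 0,"rx": 0,"ry": 0,"rz": -0.0125,"fingers": 1},
  {"x": 0,"y": 2,"z": 0,"rx": 0,"ry": 0,"rz": -0.025,"fingers": 1},
  {"x": 0.1,"y": 3,"z": 0,"rx": 0,"ry": 0,"rz": -0.0375,"fingers": 1},
  {"x": 0.1,"y": 4,"z": 0,"rx": 0,"ry": 0,"rz": -0.05,"fingers": 1},
])

```text
time_s: 13.12
tool_pos: [0.4747, -0.1171, 0.0611]
tool_rot: [-179.9, 0.1, 64.7]
force: [-4.3, 0.2, 6.4]
grip_width: 0.0191
grasp_force: 25.0
```

```bash
python3 k.py
```

```text
t 13.125 theta 0.8325 r 0.0805 Ftan -3.953616660752266 Frad 1.690412348765726 Fz 6.3583053660389925 yaw 64.66597223231648 q7 -17.893858083608244 grip 0.019148657263043198
```

```bash
echo 'print("Mz",o["wrist_torque"].round(3))' >> k.py; python3 k.py
```

```text
t 13.125 theta 0.8325 r 0.0805 Ftan -3.953616660752266 Frad 1.690412348765726 Fz 6.3583053660389925 yaw 64.66597223231648 q7 -17.893858083608244 grip 0.019148657263043198
Mz [-0.048  0.784 -0.125]
```

>>> drive_tool([
  {"x": 0,"y": 1,"z": 0,"rx": 0,"ry": 0,"rz": -0.0125,"fingers": 1},
  {"x": 0,"y": 2,"z": 0,"rx": 0,"ry": 0,"rz": -0.025,"fingers": 1},
  {"x": 0.1,"y": 3,"z": 0,"rx": 0,"ry": 0,"rz": -0.0375,"fingers": 1},
])

```text
time_s: 13.5
tool_pos: [0.4774, -0.1184, 0.0611]
tool_rot: [-179.9, 0.1, 66.8]
force: [-4.5, -0.4, 7.1]
grip_width: 0.019
grasp_force: 25.0
```

```bash
python3 k.py
```

```text
t 13.5 theta 0.8696 r 0.0805 Ftan -3.9364729741197255 Frad 2.244908030713439 Fz 7.133294044157405 yaw 66.81364968174682 q7 -15.864145221383131 grip 0.019041414662896564
Mz [-0.145  0.823 -0.086]
```

>>> drive_tool([
  {"x": 0,"y": 1,"z": 0,"rx": 0,"ry": 0,"rz": -0.0125,"fingers": 1},
  {"x": 0,"y": 2,"z": 0,"rx": 0,"ry": 0,"rz": -0.025,"fingers": 1},
  {"x": 0.1,"y": 3,"z": 0,"rx": 0,"ry": 0,"rz": -0.0375,"fingers": 1},
])

```text
time_s: 13.88
tool_pos: [0.4788, -0.119, 0.061]
tool_rot: [-179.7, 0.1, 68.9]
force: [-9.4, 1.1, 11.3]
grip_width: 0.0189
grasp_force: 25.0
```

```bash
python3 k.py
```

```text
t 13.875 theta 0.8887 r 0.0805 Ftan -9.078327498539702 Frad 2.633266934012503 Fz 11.343173860449687 yaw 68.93667079226572 q7 -13.863727864256948 grip 0.018904611650638413
Mz [ 0.249  1.855 -0.229]
```

Contact: the tangential force jumped by about 5 N, so the pad presses with about 10–14 N. I'll hold and re-read.

>>> drive_tool([
  {"x": 0,"y": -0.2,"z": 0,"rx": 0,"ry": 0,"rz": 0,"fingers": 1},
  {"x": 0,"y": -0.2,"z": 0,"rx": 0,"ry": 0,"rz": 0,"fingers": 1},
  {"x": 0,"y": -0.2,"z": 0,"rx": 0,"ry": 0,"rz": 0,"fingers": 1},
])

```text
time_s: 14.25
tool_pos: [0.4788, -0.119, 0.061]
tool_rot: [-179.7, 0.1, 68.9]
force: [-7.3, 2.0, 9.3]
grip_width: 0.0191
grasp_force: 25.0
```

```bash
python3 k.py
```

```text
t 14.25 theta 0.8887 r 0.0805 Ftan -7.523215789681053 Frad 1.0727201911979884 Fz 9.302079583980984 yaw 68.90568399900809 q7 -13.882668245997136 grip 0.019128919500261327
Mz [ 0.092  1.542 -0.269]
```

>>> drive_tool([
  {"x": 0,"y": -1,"z": 0,"rx": 0,"ry": 0,"rz": 0,"fingers": 1},
  {"x": 0,"y": -2.3,"z": 0,"rx": 0,"ry": 0,"rz": 0,"fingers": 1},
  {"x": 0,"y": -2.3,"z": 0,"rx": 0,"ry": 0,"rz": 0,"fingers": 1},
])

```text
time_s: 14.62
tool_pos: [0.4789, -0.119, 0.0611]
tool_rot: [180.0, 0.0, 68.9]
force: [-1.7, -1.3, 5.8]
grip_width: 0.0193
grasp_force: 25.0
```

```bash
python3 k.py
```

```text
t 14.625 theta 0.8892 r 0.0804 Ftan -1.0912623865573137 Frad 1.8390476943979406 Fz 5.750935221700038 yaw 68.91438172067545 q7 -13.784448667544929 grip 0.019270075621865477
Mz [-0.435  0.404 -0.266]
```

>>> drive_tool([
  {"x": 0,"y": -2.3,"z": 0,"rx": 0,"ry": 0,"rz": 0,"fingers": -0.1},
  {"x": 0,"y": 0,"z": 0,"rx": 0,"ry": 0,"rz": 0,"fingers": -0.1},
  {"x": 0,"y": 0,"z": 0,"rx": 0,"ry": 0,"rz": 0,"fingers": -0.1},
  {"x": 0,"y": 0,"z": 0,"rx": 0,"ry": 0,"rz": 0,"fingers": -0.1},
  {"x": 0,"y": 0,"z": -45,"rx": 0,"ry": 0,"rz": 0,"fingers": -0.1},
  {"x": 0,"y": 0,"z": -85,"rx": 0,"ry": 0,"rz": 0,"fingers": -0.1},
  {"x": 50,"y": -19,"z": -85,"rx": 0,"ry": 0,"rz": -0.18,"fingers": -0.1},
  {"x": 100,"y": -39,"z": -85,"rx": 0,"ry": 0,"rz": -0.36,"fingers": -0.1},
  {"x": 150,"y": -58,"z": -85,"rx": 0,"ry": 0,"rz": -1.326,"fingers": -0.1},
  {"x": 150,"y": -58,"z": -85,"rx": 0,"ry": 0,"rz": -1.326,"fingers": -0.1},
  {"x": 150,"y": -58,"z": -85,"rx": 0,"ry": 0,"rz": -1.326,"fingers": -0.1},
  {"x": 150,"y": -58,"z": -85,"rx": 0,"ry": 0,"rz": -1.326,"fingers": -0.1},
  {"x": 150,"y": -58,"z": -85,"rx": 0,"ry": 0,"rz": -1.326,"fingers": -0.1},
  {"x": 150,"y": -58,"z": -85,"rx": 0,"ry": 0,"rz": -1.326,"fingers": -0.1},
  {"x": 150,"y": -58,"z": -85,"rx": 0,"ry": 0,"rz": -1.326,"fingers": -0.1},
  {"x": 150,"y": -58,"z": -85,"rx": 0,"ry": 0,"rz": -1.326,"fingers": -0.1},
])

```text
time_s: 16.62
tool_pos: [0.4786, 0.0425, 0.1456]
tool_rot: [-180.0, -0.0, 144.8]
force: [-0.7, -0.7, 1.1]
grip_width: 0.0479
grasp_force: 0.0
```

Run:
```python
from h import *
from cell import sensors,vision
o=sensors.get_obs();print({k:np.round(o[k],4).tolist() for k in("time_s","qpos","tool_pos","tool_rot","force","grip_width")})
a=vision.read_camera("side")["image"][125:275,215:375,::-1]
cv2.imwrite("pics/c7.png",cv2.resize(a,None,fx=4,fy=4,interpolation=cv2.INTER_CUBIC))
h=np.array([.5046,.0209,.085]);b=np.array([.819,-.574,0])
for A in(1.7,1.9):
    a=np.arctan2(20,34)+A
    X=h+39.4e-3*(np.cos(a)*b+np.sin(a)*np.array([0,0,1]));print(A,X,(proj("side",X)-[215,125])*4)
```

```text
{'time_s': 16.625, 'qpos': [32.1889, 0.9861, -40.3928, 108.7075, 0.6797, 70.5463, 46.4215], 'tool_pos': [0.4786, 0.0425, 0.1456], 'tool_rot': [-179.9961, -0.0014, 144.8476], 'force': [-0.7085, -0.6607, 1.0771], 'grip_width': 0.0479}
1.7 [0.48479194 0.03478257 0.11610327] [305.64905461 252.79911997]
1.9 [0.48012596 0.03805275 0.11067832] [314.04755119 270.43349826]
```

View pics/c7.png

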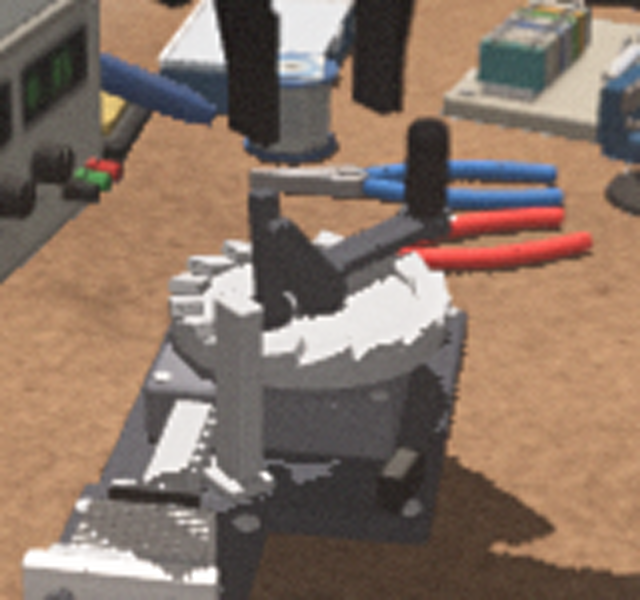

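The pawl lies against its stop, with its nose arm upright at (265,200) and its tab near (320,280), as predicted. The heatsink is between pad and fence, and the knob has been left at its wound position. I'll regrip the tab.

>>> drive_tool([
  {"x": 0,"y": -1,"z": 40,"rx": 0,"ry": 0,"rz": 0,"fingers": -0.1},
  {"x": 0,"y": -1,"z": 65,"rx": 0,"ry": 0,"rz": 0,"fingers": -0.1},
  {"x": 0,"y": -1,"z": 79,"rx": 0,"ry": 0,"rz": 0,"fingers": -0.1},
  {"x": 0,"y": -1,"z": 79,"rx": 0,"ry": 0,"rz": 0,"fingers": 1},
  {"x": 0,"y": -1,"z": 79,"rx": 0,"ry": 0,"rz": 0,"fingers": 1},
  {"x": 0,"y": -1,"z": 79,"rx": 0,"ry": 0,"rz": 0,"fingers": 1},
  {"x": 0,"y": -1,"z": 79,"rx": 0,"ry": 0,"rz": 0,"fingers": 1},
  {"x": 0,"y": -1,"z": 79,"rx": 0,"ry": 0,"rz": 0,"fingers": 1},
  {"x": 0,"y": -1,"z": 79,"rx": 0,"ry": 0,"rz": 0,"fingers": 1},
], force=8)

```text
time_s: 17.8
tool_pos: [0.4782, 0.0414, 0.0671]
tool_rot: [-180.0, 0.0, 144.9]
force: [-1.7, -1.8, 4.6]
grip_width: 0.0121
grasp_force: 8.0
```

>>> drive_tool([
  {"x": -3,"y": -1,"z": -3.5,"rx": 0,"ry": 0,"rz": 0,"fingers": 1},
  {"x": -6.6,"y": -1,"z": -6.9,"rx": 0,"ry": 0,"rz": 0,"fingers": 1},
  {"x": -11,"y": -1,"z": -10.3,"rx": 0,"ry": 0,"rz": 0,"fingers": 1},
  {"x": -16,"y": -1,"z": -12.8,"rx": 0,"ry": 0,"rz": 0,"fingers": 1},
  {"x": -21,"y": -1,"z": -14.9,"rx": 0,"ry": 0,"rz": 0,"fingers": 1},
  {"x": -26.4,"y": -1,"z": -16.2,"rx": 0,"ry": 0,"rz": 0,"fingers": 1},
  {"x": -32,"y": -1,"z": -16.8,"rx": 0,"ry": 0,"rz": 0,"fingers": 1},
  {"x": -37.4,"y": -1,"z": -16.6,"rx": 0,"ry": 0,"rz": 0,"fingers": 1},
  {"x": -43,"y": -1,"z": -15.8,"rx": 0,"ry": 0,"rz": 0,"fingers": 1},
  {"x": -48,"y": -1,"z": -14.3,"rx": 0,"ry": 0,"rz": 0,"fingers": 1},
  {"x": -53,"y": -1,"z": -12,"rx": 0,"ry": 0,"rz": 0,"fingers": 1},
  {"x": -58,"y": -1,"z": -9.2,"rx": 0,"ry": 0,"rz": 0,"fingers": 1},
  {"x": -61,"y": -1,"z": -6.9,"rx": 0,"ry": 0,"rz": 0,"fingers": 1},
  {"x": -61,"y": -1,"z": -6.9,"rx": 0,"ry": 0,"rz": 0,"fingers": 1},
])

```text
time_s: 19.55
tool_pos: [0.5281, 0.0068, 0.0738]
tool_rot: [179.9, -0.0, 145.0]
force: [2.4, 5.0, -2.5]
grip_width: 0.0118
grasp_force: 8.0
```

Held just above the teeth. Next I lower a bit more, release and lift clear.

>>> drive_tool([
  {"x": -2,"y": 0,"z": 2,"rx": 0,"ry": 0,"rz": 0,"fingers": 1},
  {"x": -2,"y": 0,"z": 2,"rx": 0,"ry": 0,"rz": 0,"fingers": 1},
  {"x": -2,"y": -1,"z": 2,"rx": 0,"ry": 0,"rz": 0,"fingers": -0.1},
  {"x": -2,"y": -1,"z": 2,"rx": 0,"ry": 0,"rz": 0,"fingers": -0.1},
  {"x": -2,"y": -1,"z": 2,"rx": 0,"ry": 0,"rz": 0,"fingers": -0.1},
  {"x": -2,"y": -1,"z": 2,"rx": 0,"ry": 0,"rz": 0,"fingers": -0.1},
  {"x": -2,"y": -1,"z": -40,"rx": 0,"ry": 0,"rz": 0,"fingers": -0.1},
  {"x": -2,"y": -1,"z": -80,"rx": 0,"ry": 0,"rz": 0,"fingers": -0.1},
  {"x": -2,"y": -1,"z": -120,"rx": 0,"ry": 0,"rz": 0,"fingers": -0.1},
  {"x": -2,"y": -1,"z": -120,"rx": 0,"ry": 0,"rz": 0,"fingers": -0.1},
  {"x": -2,"y": -1,"z": -120,"rx": 0,"ry": 0,"rz": 0,"fingers": -0.1},
  {"x": -2,"y": -1,"z": -120,"rx": 0,"ry": 0,"rz": 0,"fingers": -0.1},
])

```text
time_s: 21.05
tool_pos: [0.5275, 0.0037, 0.1921]
tool_rot: [-179.9, -0.1, 144.9]
force: [0.3, 0.4, -0.5]
grip_width: 0.0478
grasp_force: 0.0
```

Run:
```python
from h import *
from cell import sensors,vision
o=sensors.get_obs();print({k:np.round(o[k],3).tolist() for k in("time_s","tool_pos","force","grip_width")})
n=vision.read_camera("side")["image"];im=n.max(2).astype(int);g0=C["side"]["image"].max(2).astype(int)
h=np.array([.5046,.0209,.085]);b=np.array([.819,-.574,0]);z=np.array([0,0,1])
# darkness of tab-top position vs angle, using tab point 8 mm beyond grip point
for A in(0,.1,.17,.25,.4,1.9):
    r=lambda v:np.cos(A)*v[0]*b+np.sin(A)*v[0]*z+np.cos(A)*v[1]*z-np.sin(A)*v[1]*b
    print(A,[int(im[q[1]-1:q[1]+2,q[0]-1:q[0]+2].mean()) for q in (proj("side",h+r(v)).round().astype(int) for v in((.034,.02),(.034,.028),(.034,.032)))])
print("dark columns now/before by row 174..190")
for v in range(172,192,2):
    f=lambda m:(lambda w:(int(w.min()+255),int(w.max()+255)) if len(w) else None)(np.where(m[v,255:290]<85)[0])
    print(v,f(im),f(g0))
# fence-heatsink-pad: knob position drift
k=lambda m:np.argwhere(m[150:185,310:335]<60).mean(0)+[150,310]
kk=np.load("side1.npz")["image"].max(2);print("knob px now",k(im))
```

```text
{'time_s': 21.05, 'tool_pos': [0.528, 0.004, 0.192], 'force': [0.273, 0.413, -0.489], 'grip_width': 0.048}
0 [56, 57, 84]
0.1 [55, 67, 130]
0.17 [56, 67, 146]
0.25 [55, 117, 168]
0.4 [59, 168, 159]
1.9 [55, 56, 53]
dark columns now/before by row 174..190
172 (287, 289) (286, 289)
174 None None
176 (267, 273) None
178 (267, 275) (266, 268)
180 (267, 275) (266, 275)
182 (267, 275) (266, 274)
184 (266, 275) (266, 274)
186 (266, 275) (266, 274)
188 (266, 275) (266, 275)
190 (266, 275) (266, 275)
knob px now [168.75918367 321.28163265]
```

The tab is back at its original spot, about 2 px higher, which fits the nose resting on a tooth at roughly 0.1 rad. The knob hasn't moved, so I'm handing in.

```bash
python3 -c "
from cell import workorder
print(workorder.sign_off())"
```

```text
the job is handed in; nothing more can be done
None
```

The job is handed in, with no verdict returned: the pawl was thrown over, the wheel wound to 0.89 rad until the pad pressed the heatsink at about 10–14 N (estimated from the knob force), the pawl set back on the teeth at about 0.1 rad, and everything released after 21 s; the real fingertips sat about 34 mm higher than the stated tool frame gives, which I corrected for.

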